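# Complete the beaker row and hold the pipette ready over it

### The job

Get ready to dispense: take the stray glass beaker that stands on the open bench just to the right of the blue beaker rack, stand it upright in the rack's empty middle seat and let go of it, so that the three beakers stand in one row. Then draw the micropipette out of its sloping stand, turn it upright with its nozzle pointing straight down, and hold it still over the middle of that beaker, the nozzle about two centimetres above the rim and not touching the glass. Leave the other two beakers standing in their seats, and finish while still holding the pipette there in the gripper.

Things in the scene. Friction and masses are not known exactly. Their poses are not given: they have to be found in the camera images.
- stray_beaker: small clear glass beaker, 45 mm across (44 mm where it is gripped), 57 mm tall, open at the top, wall 2 mm, 60 g. Origin: centre of its underside; z up along its axis. Stands upright on the open bench to the right of the rack (a farther one at the back right is not meant).
- beaker_left: small clear glass beaker, 45 mm across (44 mm where it is gripped), 57 mm tall, open at the top, wall 2 mm, 60 g. Origin: centre of its underside; z up along its axis. Already stands in the rack's left seat.
- beaker_right: small clear glass beaker, 45 mm across (44 mm where it is gripped), 57 mm tall, open at the top, wall 2 mm, 60 g. Origin: centre of its underside; z up along its axis. Already stands in the rack's right seat.
- beaker_rack: fixed blue block, 70 (x) x 200 (y) x 22 (z) mm, with three round flat-bottomed seats in a row along y, 62 mm apart, each 49 mm across and 12 mm deep (floor 10 mm above the bench). Origin: centre of the underside; z up. A seated beaker's rim is 67 mm above the bench.
- empty_seat (a point): centre of the floor of the empty middle seat, 10 mm above the bench.
- left_seat (a point): centre of the floor of the seat on the rack's +y side, 10 mm above the bench.
- right_seat (a point): centre of the floor of the seat on the rack's -y side, 10 mm above the bench.
- micropipette: white hand pipette, blue plunger, 218 mm, 90 g, nozzle first in the stand's middle bay. +y runs along it from plunger to nozzle. In mm: solid square body x -12 to 12, z 0 to 25, y -81 to 109 (nozzle end); fixed plunger y -81 to -109. Origin on its lower face (axis at x 0, z 12.5); z points to its upper side as it lies. Starts with y > 15 inside the bay. Grip across x near y = -25.
- nozzle (a point): the pipette's nozzle end, on its axis.
- pipette_stand: fixed white stand, blue cheeks, grey base 125 (x) x 135 (y) mm, 100 mm tall; three square bays side by side along x, 31 mm apart, outer two empty. Each is 28 x 28 mm inside, 94 mm deep and slopes 40 degrees from level: its mouth opens along (0, -0.766, 0.643) in the stand's frame; draw the pipette 100 mm that way. Origin: foot centre, on the bench.
- bay_end (a point): centre line of the middle bay at its closed deep end; the nozzle rests here at the start.

How it is judged:
On the way, in this order (a step that is already met when the one before it is completed fails the run):
1. the stray beaker stands upright in the empty middle seat, released, the row complete (horizontal distance between stray_beaker and empty_seat below 0.006 m and z of each of stray_beaker, beaker_left, beaker_right in the frame of beaker_rack below 0.0145 m and angle between stray_beaker's own z axis and vertical below 0.1 rad and contact force between the fingers and stray_beaker below 0.1 N and horizontal distance between beaker_left and left_seat below 0.006 m and horizontal distance between beaker_right and right_seat below 0.006 m), for 0.3 s.
2. the pipette is drawn out of its bay, held in the fingers and clear of the stand (distance between nozzle and bay_end above 0.095 m and contact force between micropipette and pipette_stand below 0.1 N and contact force between the fingers and micropipette above 1 N), for 0.2 s.
At the end, for the whole second after the job is handed in: Pipette held in the fingers, still, within 0.17 rad of upright, nozzle down, within 12 mm of the middle seat's axis and 8 to 43 mm above the rim, touching no beaker or stand. All three beakers in their seats: within 6 mm of centre, underside under 14.5 mm; the middle one upright and released (all of step 1 and horizontal distance between nozzle and empty_seat below 0.012 m and z of nozzle in the frame of beaker_rack between 0.075 and 0.11 m and angle between micropipette's own y axis and vertical above 2.97159 rad and contact force between the fingers and micropipette above 1 N and contact force between micropipette and stray_beaker below 0.1 N and contact force between micropipette and pipette_stand below 0.1 N and linear speed of micropipette below 0.02 m/s); the arm keeps its last pose, push and grip.
It fails at once if one of the other two beakers is knocked out of its place or over (distance of any of beaker_left, beaker_right from where it was at the start of the episode above 0.03 m or angle between any of beaker_left, beaker_right's own z axis and vertical above 0.5 rad).
It also fails if it takes over 51 s, if anything falls off the work surface, if the arm or the gripper's body presses on something with over 40 N, if the wrist force passes 120 N, or if a joint passes its speed limit or range.

### The arm

A 6-joint arm with a two-finger parallel gripper is mounted at the origin on a cart in front of the work surface, level with it; the furniture and walls round the work are solid. World frame = base frame: x ahead of the robot, y to its left, z up, the work surface at z = 0. Lengths are in m, angles in rad, forces in N, time in s.
With the tool pointing down it reaches from about 0.35 to 0.85 m from the base axis. Payload 8.1 kg.
Tool frame: the origin (TCP) lies midway between the tips of the shut fingers; the grasp point (between the pads) lies 19 mm behind it; z points along the fingers, y is the line along which they close (so a half turn about z gives the same grasp; the last joint's range is limited). The gripper opens to 93 mm and grips with 3 to 60 N. Pads are 15 mm wide; open, the fingers measure 128 mm over their backs; the gripper's body (75 mm by 188 mm) begins 65 mm behind the grasp point.
Start: joints at [1.249, 0.13, 1.488, -0, 1.523, -0.085], TCP at [0.141, 0.583, 0.219] pointing down, gripper open.
Joint ranges: [-2.96, 2.96], [-0.89, 2.26], [0.02, 2.5], [-1.34, 4.48], [0, 2.73], [-2.66, 2.66]. Speed limits (rad/s): [2.39, 2.39, 2.79, 3.14, 3.14, 3.14].

### API

Orientations are given as a unit quaternion [x, y, z, w].
In Python, from plant import bot gives the robot as it stands.
- The arm moves only by the shell command python3 -m pendant 'ROWS'. ROWS is JSON, a list of rows, each an object with "twist": the turn, a rotation vector about the tool's x, y, z in rad, a list of three; "slide": the shift along the tool's x, y, z in cm, a list of three; "fingers": the closure, from 0 (fully open) to 1 (shut). In form: [{"twist": [rx, ry, rz], "slide": [dx, dy, dz], "fingers": fingers}, ...]. A call has 1 to 5 rows; each row shifts and turns the commanded pose from where the row before left it, along the tool's axes as they then stand; what a row does not reach is not made up. A row lasts 1/10 s, in which the tool goes at most 50 mm and 8.59 degrees, less where a joint would pass 70% of its speed; a pose out of reach is approached as far as the arm can. A call with a gripper value outside its range is refused whole. The fingers move at their own pace and stop on an object; the grip force is fixed at half the most. Time passes only in rows, so rows that do not move let the fingers close. It gives the time, the measured TCP pose, the force, the opening and the grip force at its end, in the units of the state.
- bot.state(): the state, without advancing time (a new reading comes with each control period).
- bot.camera(name): name is "scene" or "top" or "wrist"; returns (picture, depth): 420x560x3 uint8, red, green, blue; 420x560 float32, m along the optical axis (not along the pixel's ray), 0 where there is no reading.
- bot.calibration(name): a dict with "camera_matrix" (3x3 intrinsics, pixels), "R" (3x3) and "t" (3): a world point X has camera coordinates R X + t; the wrist camera has in their place "tool_from_camera" (4x4, takes a point from camera to tool coordinates, whose origin is the TCP and whose axes are the flange's). Camera axes: x right, y down, z forward; pixel columns grow to the right and rows downward; lengths in m; the calibration is good to about 2 mm. A picture is of the moment at which its call begins: read the wrist's pose just before it. calibration takes no time and is no camera call.
- bot.job_done(): hands the job in; it is judged then, once.
The state is a dict: "t": time; "q": joint angles; "qd": joint speeds; "effort": joint torques, N m; "eef_pos": TCP position; "eef_rot": TCP orientation; "ft_force": force on the tool from outside, world axes, zero at the start; "torque": the same for the moment, N m; "grip_width": finger opening in m; "grip_force": force on a finger pad.
Only numpy, scipy, OpenCV 4.12 (cv2) and the standard library are available. Lean on these libraries where they do the work, as an engineer would, in place of code of your own. Each camera call takes 0.05 s, during which the arm holds its last target. There are 200 camera calls.

## Working session

There is one attempt and no reset: what is moved stays moved. The work goes in short steps, Python scripts to look and compute and a shell command to move; the robot and the scene stay as the last step left them, time stands still between calls to the robot, and variables do not carry over. Pictures are saved under pics/ and viewed, at most 10 in all, crops included, and the job is handed in when it is done.

```bash
ls; mkdir -p pics
python3 - <<'E'
from plant import bot
import cv2,numpy as np
print(bot.state())
for n in ("top","scene"):
    p,d=bot.camera(n); np.savez(n,p=p,d=d); cv2.imwrite(f"pics/{n}0.png",p[...,::-1]); c=bot.calibration(n); print(n,c)
print(bot.calibration("wrist"))
E
```

```text
pics
{'t': 0.0, 'q': array([ 1.24864731e+00,  1.31158140e-01,  1.48926033e+00,  3.14989895e-05,
        1.52300186e+00, -8.53892826e-02]), 'qd': array([ 7.33440720e-05, -1.02762308e-03, -4.15507704e-04, -2.49734303e-04,
       -1.04522194e-03, -8.86340367e-04]), 'effort': array([ 1.21247373e-03, -5.59866464e+01, -4.91753483e+01,  7.68714678e-02,
        3.60128295e-02, -1.45517984e-04]), 'eef_pos': array([0.14051389, 0.58273528, 0.21759966]), 'eef_rot': array([ 1.18104280e-01,  9.93000777e-01, -8.91746443e-04, -2.00331032e-04]), 'ft_force': array([-0.59506624, -0.99587581, -0.65771082]), 'torque': array([-0.04451191,  0.00168415,  0.01647262]), 'grip_force': 0.0, 'grip_width': 0.09335889457615262}
top {'camera_matrix': array([[486.48561199,   0.        , 275.84339262],
       [  0.        , 486.48561199, 213.95154013],
       [  0.        ,   0.        ,   1.        ]]), 'R': array([[ 0.01744206, -0.99959961,  0.02227987],
       [-0.99632308, -0.01924569, -0.08348608],
       [ 0.08388145, -0.02074178, -0.99625985]]), 't': array([-0.0367039 ,  0.51046089,  1.2373311 ])}
scene {'came
[... 205 characters left out ...]
 -0.02546649],
       [-0.47589213, -0.24212163, -0.84551983],
       [ 0.73110718,  0.42548163, -0.53333636]]), 't': array([-0.26609972,  0.30613993,  0.90047534])}
{'camera_matrix': array([[317.18901223,   0.        , 281.96910315],
       [  0.        , 317.18901223, 206.44607455],
       [  0.        ,   0.        ,   1.        ]]), 'tool_from_camera': array([[ 5.75066618e-04, -9.64644561e-01, -2.63553676e-01,
         7.30030450e-02],
       [ 9.99999768e-01,  4.58199326e-04,  5.04895242e-04,
        -1.04534187e-03],
       [-3.66284332e-04, -2.63553905e-01,  9.64644600e-01,
        -1.66296947e-01],
       [ 0.00000000e+00,  0.00000000e+00,  0.00000000e+00,
         1.00000000e+00]])}
```

View pics/top0.png

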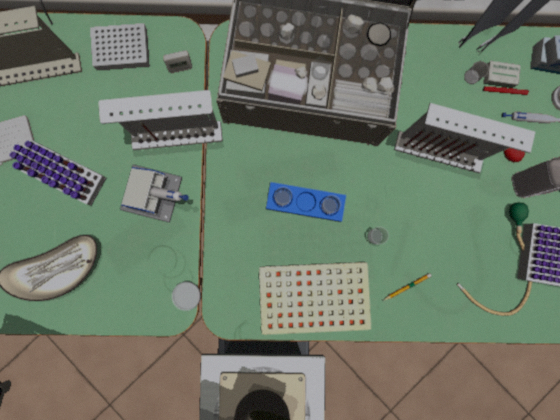

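View pics/scene0.png

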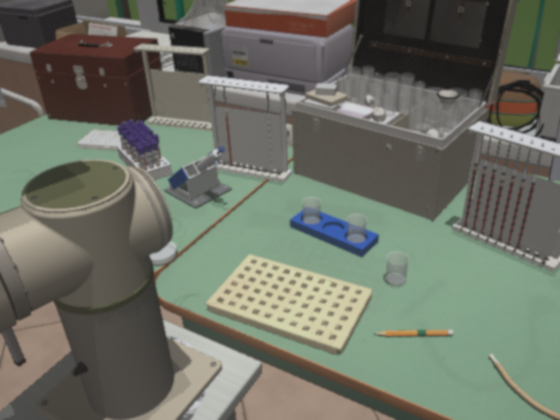

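Top view: the rack is at about (306,202), with its row tilted about 10° in the image. The stray beaker is at (376,236). The stand is at (152,193), with the pipette plunger pointing right to about (185,197), i.e. world −y. The scene view confirms this.

```bash
cat > h.py <<'E'
from plant import bot
import cv2,numpy as np
from scipy.spatial.transform import Rotation as Rn
def cam(name,st=None):
    c=bot.calibration(name); K=c["camera_matrix"]
    if name!="wrist": return K,c["R"].T,-c["R"].T@c["t"]
    T=np.eye(4); T[:3,:3]=Rn.from_quat(st["eef_rot"]).as_matrix(); T[:3,3]=st["eef_pos"]
    T=T@c["tool_from_camera"]; return K,T[:3,:3],T[:3,3]
def rays(C,uv):
    K,R,o=C; uv=np.atleast_2d(uv).astype(float)
    return o,(np.c_[uv,np.ones(len(uv))]@np.linalg.inv(K).T)@R.T
def onz(C,uv,z):
    o,r=rays(C,uv); return o+r*((z-o[2])/r[:,2])[:,None]
def dep(C,uv,d):
    o,r=rays(C,uv); return o+r*np.asarray(d)[:,None]
def proj(C,X):
    K,R,o=C; q=(np.atleast_2d(X)-o)@R@K.T; return q[:,:2]/q[:,2:]
def blue(p): 
    h=cv2.cvtColor(p,cv2.COLOR_RGB2HSV); return cv2.inRange(h,(100,140,60),(125,255,255))
def ypr(st): return Rn.from_quat(st["eef_rot"]).as_matrix()
E
python3 - <<'E'
from h import *
for n in("top","scene"):
    z=np.load(n+".npz");p,d=z["p"],z["d"];C=cam(n)
    k,l,s,ce=cv2.connectedComponentsWithStats(blue(p))
    for i in range(1,k):
        if s[i,4]<15: continue
        v,u=np.nonzero((l==i)&(d>0)); P=dep(C,np.c_[u,v],d[v,u])
        print(n,s[i],P.mean(0).round(4) if len(P) else None, np.percentile(P,[5,50,95],axis=0).round(3).tolist() if len(P) else'')
        if s[i,4]>400:
            c=max(cv2.findContours((l==i).astype(np.uint8),0,1)[0],key=cv2.contourArea)[:,0]
            print("rack rect",cv2.minAreaRect((onz(C,c,.022)[:,:2]*1000).astype(np.float32)))
C=cam("top");print("stray",onz(C,(376,236),.03),"plunger",onz(C,(185,197),.12),onz(C,(152,193),.08))
z=np.load("top.npz");p,d=z["p"],z["d"]
v,u=np.mgrid[165:225,110:195];P=dep(C,np.c_[u.ravel(),v.ravel()],d[165:225,110:195].ravel())
print((P[:,2].reshape(60,85)[::4,::4]*1000).astype(int))
a=p[160:270,100:400];cv2.imwrite("pics/a.png",np.vstack([cv2.resize(p[160:225,110:200],(800,578),interpolation=cv2.INTER_CUBIC)])[...,::-1])
E
```

```text
top [ 266  183   80   38 1495] [ 0.5437 -0.1023  0.0195] [[0.508, -0.194, 0.007], [0.542, -0.104, 0.021], [0.581, -0.013, 0.026]]
rack rect ((544.8850708007812, -103.77587890625), (199.432373046875, 70.110595703125), 81.43888854980469)
top [184 195   4   5  15] [0.5334 0.1841 0.1628] [[0.529, 0.181, 0.159], [0.534, 0.184, 0.163], [0.537, 0.187, 0.165]]
scene [292 212  85  38 881] [ 0.5429 -0.1103  0.0197] [[0.508, -0.198, 0.009], [0.543, -0.104, 0.022], [0.577, -0.016, 0.024]]
rack rect ((546.3580322265625, -105.26826477050781), (199.09112548828125, 69.54020690917969), 81.3201904296875)
stray [[ 0.45840865 -0.28587738  0.03      ]] plunger [[0.53911802 0.19187863 0.12      ]] [[0.55202642 0.27982415 0.08      ]]
[[   0    0    2   -1   -3   -5   15    5   -2    1    0   -1    0    0
    -6    0    2    0    2    0    0   -2]
 [   0    0    3    0    0   -3   48   51   65   78   90   10    1   -6
    -2    0   -3    2   -1    4    1    4]
 [   1   -1   -2    1   -2   37   47   61   71   79   89   72   88   77
     8    6    0   -2   -3   -1    0   -4]
 [   2   -1    1    0    0   42  
[... 647 characters left out ...]
 -1   -4]
 [   2    0   -1   33   48   60   68   82   89   47   60   63   21    6
     6    5    9    0   -1   -3    1    0]
 [  -1   -1    0    4   53   65   71   82   91   51   59   74   12    6
     1   12    0   -4   -2    1   -3   -4]
 [   0   -1    5    1   11    4    7   40   97   88   58   72    6    6
     4   10   -4    2    0    0    0    0]
 [  -1   -3   -1    2    2    0    0    6    5    7   11   20    8   10
     4   10    0    1    1   -3   -2    0]
 [   0    0   -1   -2    0    2   -3   -3   -5    3    4    6    6    6
     8    5    1    2    1   -3    0   -4]
 [   4    0    2    0    4    0   -2   -1   -1   -2   -2    1    2    0
     3    0   -2   -2   -2   -5    4    0]]
```

View pics/a.png

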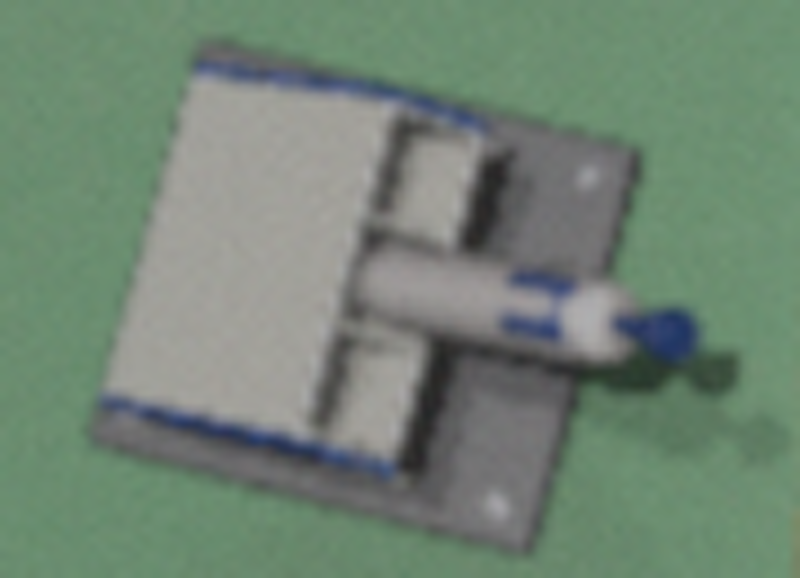

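```bash
python3 -m pendant '[{"twist":[0,0,0.08],"slide":[-4.6,0,-1.8],"fingers":0},{"twist":[0,0,0.08],"slide":[-4.6,0,-1.8],"fingers":0},{"twist":[0,0,0.08],"slide":[-4.6,0,-1.8],"fingers":0},{"twist":[0,0,0.08],"slide":[-4.6,0,-1.8],"fingers":0},{"twist":[0,0,0.08],"slide":[-4.6,0,-1.8],"fingers":0}]'; python3 -m pendant '[{"twist":[0,0,0],"slide":[0,0,0],"fingers":0},{"twist":[0,0,0],"slide":[0,0,0],"fingers":0}]'
python3 - <<'E'
from h import *
st=bot.state();p,d=bot.camera("wrist");np.savez("w1",p=p,d=d,pos=st["eef_pos"],rot=st["eef_rot"]);cv2.imwrite("pics/w1.png",p[...,::-1])
print(st["eef_pos"],st["eef_rot"],st["q"].round(3),abs(st["qd"]).max())
C=cam("wrist",st)
# pipette points by depth, above the stand
v,u=np.nonzero(d>0);P=dep(C,np.c_[u,v],d[v,u])
m=(abs(P[:,0]-.54)<.1)&(abs(P[:,1]-.26)<.14)&(P[:,2]>.106)&(P[:,2]<.2)
Q=P[m];print(len(Q),Q.min(0),Q.max(0))
E
```

```text
t: 0.6
eef_pos: [0.3529, 0.4939, 0.3086]
eef_rot: [0.315, 0.949, -0.0, -0.0]
ft_force: [-0.2, 0.8, -0.5]
grip_width: 0.0933
grip_force: 0.0
t: 0.8
eef_pos: [0.3524, 0.4945, 0.3086]
eef_rot: [0.314, 0.949, 0.0, -0.0]
ft_force: [-0.2, 0.2, 1.1]
grip_width: 0.0929
grip_force: 0.0
[0.35235703 0.49447694 0.30859074] [ 3.13860699e-01  9.49469018e-01  1.42926829e-04 -1.60601019e-04] [ 0.867  0.131  1.326  0.     1.685 -0.065] 0.04518273244385691
88 [0.5379147  0.24006325 0.10601919] [0.55752842 0.26586014 0.11259755]
```

View pics/w1.png

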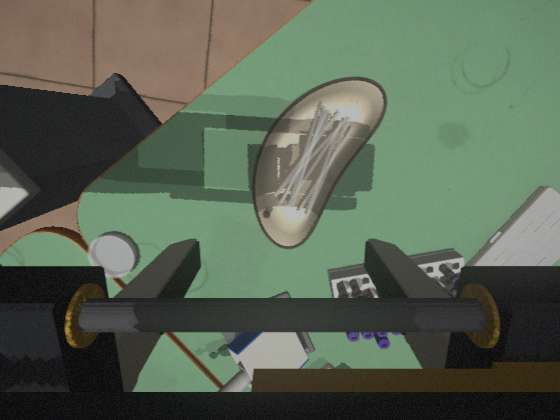

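The wrist picture shows the wrist camera looks to the tool's +x side, and the fingers block the lower half. The stand is at about (270,350), hidden there. I'll go on past it and look back.

```bash
R='x'; python3 -m pendant '[{"twist":[0,0,0.08],"slide":[-4.8,0,0],"fingers":0},{"twist":[0,0,0.08],"slide":[-4.8,0,0],"fingers":0},{"twist":[0,0,0.08],"slide":[-4.8,0,0],"fingers":0},{"twist":[0,0,0.08],"slide":[-4.8,0,0],"fingers":0},{"twist":[0,0,0.08],"slide":[-4.8,0,0],"fingers":0}]' >/dev/null; python3 -m pendant '[{"twist":[0,0,0.08],"slide":[-4.8,0,0],"fingers":0},{"twist":[0,0,0.08],"slide":[-4.8,0,0],"fingers":0},{"twist":[0,0,0.08],"slide":[-4.8,0,0],"fingers":0},{"twist":[0,0,0.08],"slide":[-4.8,0,0],"fingers":0},{"twist":[0,0,0],"slide":[0,0,0],"fingers":0}]'
cat >> h.py <<'E'
def look(n):
    st=bot.state();p,d=bot.camera("wrist");np.savez(n,p=p,d=d,pos=st["eef_pos"],rot=st["eef_rot"]);cv2.imwrite(f"pics/{n}.png",p[...,::-1])
    print(st["eef_pos"].round(4),st["eef_rot"].round(4),st["q"].round(3),abs(st["qd"]).max()); return st,p,d,cam("wrist",st)
def cloud(C,d):
    v,u=np.nonzero(d>0); return dep(C,np.c_[u,v],d[v,u]),u,v
E
python3 - <<'E'
from h import *
st,p,d,C=look("w2")
P,u,v=cloud(C,d)
m=(abs(P[:,0]-.54)<.1)&(abs(P[:,1]-.23)<.12)&(P[:,2]>.105)&(P[:,2]<.2)
Q=P[m];c=Q.mean(0);s,V=np.linalg.svd(Q-c,full_matrices=False)[1:]
print(len(Q),c,s,V)
E
```

```text
t: 1.85
eef_pos: [0.5955, 0.1455, 0.307]
eef_rot: [0.63, 0.777, -0.001, -0.0]
ft_force: [0.2, 0.5, -1.2]
grip_width: 0.0926
grip_force: 0.0
[0.5955 0.1455 0.307 ] [ 6.297e-01  7.769e-01 -1.500e-03 -2.000e-04] [ 0.157  0.15   1.308 -0.002  1.686 -0.052] 0.0808486037748615
1760 [0.54648411 0.22411781 0.13621736] [1.18406016 0.26232593 0.14700797] [[-0.19437717 -0.79340091  0.57682971]
 [-0.94962022  0.29957805  0.09205664]
 [ 0.24584335  0.52987545  0.81166068]]
```

View pics/w2.png

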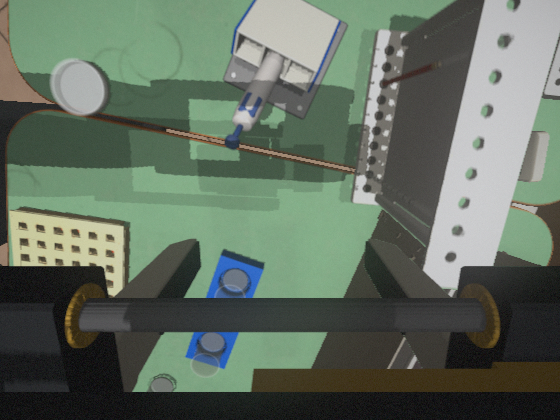

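The view shows the pipette's plunger tip at (232,142), its body at about (250,95), the stand base corners, and part of the rack at about (225,310). Next I work out the pipette axis and carry on towards the beaker.

```bash
python3 -m pendant '[{"twist":[0,0,0.072],"slide":[-4.6,-1.6,0],"fingers":0},{"twist":[0,0,0.072],"slide":[-4.6,-1.6,0],"fingers":0},{"twist":[0,0,0.072],"slide":[-4.7,-1.2,0],"fingers":0},{"twist":[0,0,0.072],"slide":[-4.7,-1.0,0],"fingers":0},{"twist":[0,0,0.072],"slide":[-4.8,-0.8,0],"fingers":0}]' >/dev/null; python3 -m pendant '[{"twist":[0,0,0],"slide":[-5,0,0],"fingers":0},{"twist":[0,0,0],"slide":[-5,0,0],"fingers":0},{"twist":[0,0,0],"slide":[-5,0,0],"fingers":0},{"twist":[0,0,0],"slide":[-5,0,0],"fingers":0},{"twist":[0,0,0],"slide":[-5,0,0],"fingers":0}]'; python3 -m pendant '[{"twist":[0,0,0],"slide":[-2,0,0],"fingers":0},{"twist":[0,0,0],"slide":[0,0,0],"fingers":0}]'
python3 - <<'E'
from h import *
z=np.load("w2.npz");C=cam("wrist",dict(eef_pos=z["pos"],eef_rot=z["rot"]))
P,u,v=cloud(C,z["d"])
for psi in np.radians([-13,-14]):
    ex=np.array([np.cos(psi),np.sin(psi),0]);ey=np.array([-np.sin(psi),np.cos(psi),0]);a,b=np.cos(np.radians(40)),np.sin(np.radians(40))
    py=a*ey-b*np.array([0,0,1]);pz=b*ey+a*np.array([0,0,1])
    t=np.array([.534,.184,.163]);q=P-t;X,Y,Z=q@ex,q@py,q@pz
    for y0 in range(0,110,10):
        m=(abs(X)<.03)&(Y>y0/1e3)&(Y<y0/1e3+.01)&(abs(Z)<.03)&(P[:,2]>.09)
        if m.sum()>20:
            r=m&(abs(X-np.median(X[m]))<.004)
            print(np.degrees(psi).round(),y0,m.sum(),(1e3*np.percentile(X[m],[5,50,95])).round(1),(1e3*np.median(Z[r])).round(1))
# base edge directions
st,p,d,C=look("w3")
E
```

```text
t: 2.9
eef_pos: [0.514, -0.3352, 0.3079]
eef_rot: [0.755, 0.655, 0.0, -0.001]
ft_force: [0.7, 0.1, 1.0]
grip_width: 0.0929
grip_force: 0.0
t: 3.1
eef_pos: [0.5104, -0.3562, 0.3072]
eef_rot: [0.757, 0.654, -0.0, -0.001]
ft_force: [0.4, 0.4, 0.5]
grip_width: 0.0929
grip_force: 0.0
-13.0 0 93 [-3.4  3.   8.9] 5.0
-13.0 10 54 [-0.3  2.5  5.1] 0.6
-13.0 20 253 [-5.9  3.1 11.5] 4.0
-13.0 30 227 [-7.5  3.8 13.5] 10.0
-13.0 40 195 [-7.5  4.  14. ] 10.7
-13.0 50 183 [-7.4  3.9 13.9] 10.6
-13.0 60 175 [-7.2  4.3 14.2] 10.3
-13.0 70 166 [-7.5  4.  14.1] 10.4
-13.0 80 165 [-7.2  4.2 14.1] 10.2
-13.0 90 153 [-7.3  4.2 13.7] 10.3
-13.0 100 143 [-6.7  4.  13.7] 10.4
-14.0 0 93 [-3.5  2.9  8.9] 5.0
-14.0 10 54 [-0.4  2.3  4.9] 0.6
-14.0 20 251 [-6.3  2.7 11. ] 4.2
-14.0 30 228 [-8.   3.2 13. ] 10.0
-14.0 40 195 [-8.1  3.3 13.5] 10.7
-14.0 50 183 [-8.2  3.1 13.1] 10.6
-14.0 60 176 [-8.1  3.3 13.4] 10.3
-14.0 70 166 [-8.6  2.8 13.1] 10.5
-14.0 80 163 [-8.5  3.1 12.7] 10.2
-14.0 90 155 [-8.6  2.8 12.6] 10.4
-14.0 100 142 [-8.2  2.5 12.3] 10.4
[ 0.5104 -0.3562  0.3072] [ 7.568e-01  6.536e-01 -1.000e-04 -1.000e-03] [-0.692  0.175  1.279  0.     1.689 -0.546] 0.05161007395308077
```

View pics/w3.png

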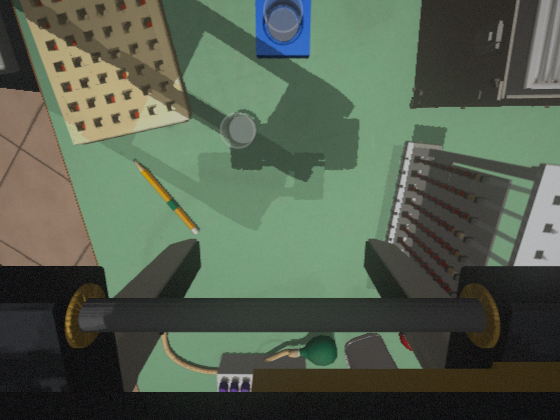

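The wrist view shows the stray beaker at about (238,130) and the right seat of the rack at about (284,20).

Run:
```python
from h import *
z=np.load("w3.npz");p,d=z["p"],z["d"];C=cam("wrist",dict(eef_pos=z["pos"],eef_rot=z["rot"]))
g=cv2.cvtColor(p,cv2.COLOR_RGB2GRAY)[90:170,195:280];G=cv2.resize(g,None,fx=6,fy=6,interpolation=cv2.INTER_CUBIC)
c=cv2.HoughCircles(cv2.GaussianBlur(G,(0,0),3),cv2.HOUGH_GRADIENT_ALT,1,30,param1=120,param2=.5,minRadius=70,maxRadius=130)
print(c)
vis=cv2.cvtColor(G,cv2.COLOR_GRAY2BGR)
a=np.linspace(0,2*np.pi,60)
for X in [(.4584,-.2859)]:
  for zz,r,col in((.057,.0225,(0,0,255)),(0.0,.0225,(255,0,0))):
    q=(proj(C,np.c_[X[0]+r*np.cos(a),X[1]+r*np.sin(a),0*a+zz])-[195,90])*6
    cv2.polylines(vis,[q.astype(int)],True,col,1)
if c is not None:
  for k in c[0]:
    uv=np.array([k[0]/6+195,k[1]/6+90]);print(uv,k[2]/6,onz(C,uv,.057),onz(C,uv,0.))
cv2.imwrite("pics/b3.png",vis)
```

```text
None
```

View pics/b3.png

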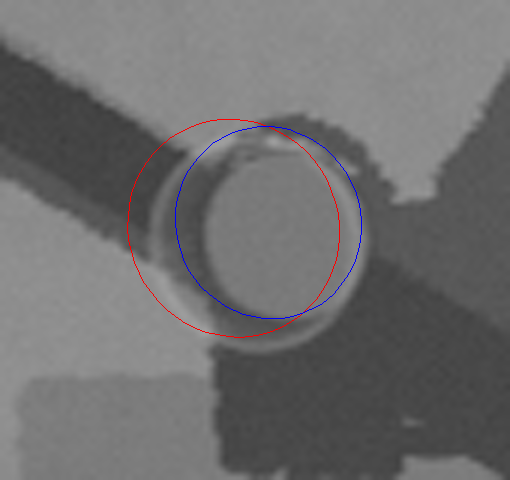

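Run:
```python
from h import *
z=np.load("w3.npz");C=cam("wrist",dict(eef_pos=z["pos"],eef_rot=z["rot"]))
X=onz(C,(238.2,129.7),.057)[0];print(X, onz(C,(195+282/6,90+237/6),.002))
zt=np.load("top.npz");print(proj(cam("top"),X))
st=bot.state();R=ypr(st);print(R.round(3));
T=np.array([X[0],X[1],.022]);print("slide cm",(R.T@(T-st["eef_pos"])*100).round(2))
yw=np.degrees(np.arctan2(R[1,1],R[0,1]));print(yw)
```

```text
[ 0.46343308 -0.28841916  0.057     ] [[ 0.46132279 -0.28935491  0.002     ]]
[[379.44210067 233.61261731]]
[[ 0.144  0.99  -0.001]
 [ 0.99  -0.144  0.002]
 [ 0.002 -0.001 -1.   ]]
slide cm [ 5.82 -5.62 28.57]
-8.300515140821565
```

```bash
python3 -m pendant '[{"twist":[0,0,0],"slide":[2.92,-2.85,2],"fingers":0},{"twist":[0,0,0],"slide":[2.93,-2.85,2],"fingers":0},{"twist":[0,0,0],"slide":[0,0,5],"fingers":0},{"twist":[0,0,0],"slide":[0,0,5],"fingers":0},{"twist":[0,0,0],"slide":[0,0,5],"fingers":0}]' >/dev/null; python3 -m pendant '[{"twist":[0,0,0],"slide":[0,0,4],"fingers":0},{"twist":[0,0,0],"slide":[0,0,3],"fingers":0},{"twist":[0,0,0],"slide":[0,0,2.5],"fingers":0},{"twist":[0,0,0],"slide":[0,0,0],"fingers":0},{"twist":[0,0,0],"slide":[0,0,0],"fingers":0}]';  python3 -m pendant '[{"twist":[0,0,0],"slide":[0,0,0],"fingers":1},{"twist":[0,0,0],"slide":[0,0,0],"fingers":1},{"twist":[0,0,0],"slide":[0,0,0],"fingers":1},{"twist":[0,0,0],"slide":[0,0,0],"fingers":1},{"twist":[0,0,0],"slide":[0,0,0],"fingers":1}]'
```

```text
t: 4.15
eef_pos: [0.4631, -0.2877, 0.024]
eef_rot: [0.756, 0.655, 0.0, -0.0]
ft_force: [-0.8, -0.5, 1.1]
grip_width: 0.093
grip_force: 0.0
t: 4.65
eef_pos: [0.4626, -0.29, 0.024]
eef_rot: [0.757, 0.654, 0.0, 0.0]
ft_force: [-0.2, 0.0, -0.7]
grip_width: 0.0575
grip_force: 0.0
```

```bash
python3 -m pendant '[{"twist":[0,0,0],"slide":[0,0,0],"fingers":1},{"twist":[0,0,0],"slide":[0,0,0],"fingers":1},{"twist":[0,0,0],"slide":[0,0,0],"fingers":1},{"twist":[0,0,0],"slide":[0,0,0],"fingers":1},{"twist":[0,0,0],"slide":[0,0,0],"fingers":1}]'; python3 -m pendant '[{"twist":[0,0,0],"slide":[0,0,-2],"fingers":1},{"twist":[0,0,0],"slide":[0,0,-4],"fingers":1},{"twist":[0,0,0],"slide":[0,0,-4],"fingers":1},{"twist":[0,0,0],"slide":[0,0,-4],"fingers":1},{"twist":[0,0,0],"slide":[0,0,-4],"fingers":1}]';python3 -m pendant '[{"twist":[0,0,0],"slide":[0,0,0],"fingers":1},{"twist":[0,0,0],"slide":[0,0,0],"fingers":1},{"twist":[0,0,0],"slide":[0,0,0],"fingers":1}]'
python3 - <<'E'
from h import *
st,p,d,C=look("w4")
c=max(cv2.findContours(blue(p),0,1)[0],key=cv2.contourArea)[:,0]
print(cv2.boundingRect(c))
P=onz(C,c,.022); pt,dt=bot.camera("top");np.savez("top4",p=pt,d=dt)
cv2.imwrite("pics/w4.png",p[:300,100:500,::-1])
Q=(P[:,:2]-[.5456,-.1045])@np.array([[np.cos(.15),np.sin(.15)],[-np.sin(.15),np.cos(.15)]])
a=-.15;Q=(P[:,:2]-[.5456,-.1045])@np.array([[np.cos(a),-np.sin(a)],[np.sin(a),np.cos(a)]])
print((Q.min(0)*1e3).round(1),(Q.max(0)*1e3).round(1))
E
```

```text
t: 5.15
eef_pos: [0.4623, -0.2897, 0.0236]
eef_rot: [0.757, 0.654, -0.0, -0.0]
ft_force: [-1.7, 0.6, 0.6]
grip_width: 0.044
grip_force: 30.0
t: 5.65
eef_pos: [0.4622, -0.2895, 0.205]
eef_rot: [0.757, 0.654, 0.0, -0.0]
ft_force: [0.5, -0.0, -0.9]
grip_width: 0.0438
grip_force: 30.0
t: 5.95
eef_pos: [0.4618, -0.2892, 0.202]
eef_rot: [0.757, 0.654, -0.0, -0.001]
ft_force: [0.4, 0.7, -1.0]
grip_width: 0.044
grip_force: 30.0
[ 0.4618 -0.2892  0.202 ] [ 7.568e-01  6.537e-01 -2.000e-04 -1.200e-03] [-0.654 -0.008  1.663  0.     1.489 -0.508] 0.013485572492774663
(304, 0, 76, 99)
[ -33.6 -100.8] [ 36.8 -11.3]
```

View pics/w4.png

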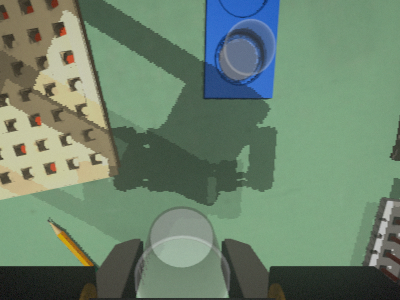

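The crop shows the beaker held between the pads at about (183,240), and the rack's right end with the right beaker at about (240,55). I'll step closer so the middle seat comes fully into view.

```bash
python3 -m pendant '[{"twist":[0,0,0],"slide":[3,2,0],"fingers":1},{"twist":[0,0,0],"slide":[3.5,2,0],"fingers":1},{"twist":[0,0,0],"slide":[3,1.8,0],"fingers":1},{"twist":[0,0,0],"slide":[0,0,0],"fingers":1},{"twist":[0,0,0],"slide":[0,0,0],"fingers":1}]'
python3 - <<'E'
from h import *
st,p,d,C=look("w5")
c=max(cv2.findContours(blue(p),0,1)[0],key=cv2.contourArea)[:,0]
print(cv2.boundingRect(c))
P=onz(C,c,.022);print(cv2.minAreaRect((P[:,:2]*1000).astype(np.float32)))
vis=p.copy()
a=np.linspace(0,2*np.pi,60);psi=-.15
ex=np.array([np.cos(psi),np.sin(psi)]);ey=np.array([-np.sin(psi),np.cos(psi)])
def draw(X,r,zz,col):
    q=proj(C,np.c_[X[0]+r*np.cos(a),X[1]+r*np.sin(a),0*a+zz]);cv2.polylines(vis,[(q*16).astype(int)],True,col,1,shift=4)
R0=np.array([.5471,-.1055])
draw(R0,.0245,.022,(255,0,0));draw(R0,.0245,.010,(255,255,0))
draw(R0-.062*ey,.0225,.067,(255,0,0))
q=proj(C,np.array([[*(R0+i*.035*ex+j*.1*ey),.022] for i,j in((1,1),(1,-1),(-1,-1),(-1,1))]));cv2.polylines(vis,[(q*16).astype(int)],True,(255,0,0),1,shift=4)
# held beaker: bottom & rim circles in tool frame
T=ypr(st)
for zt in(.024,-.033):
    L=np.c_[.0225*np.cos(a),.0225*np.sin(a),0*a+zt]@T.T+st["eef_pos"];q=proj(C,L);cv2.polylines(vis,[(q*16).astype(int)],True,(255,0,0),1,shift=4)
cv2.imwrite("pics/w5v.png",cv2.resize(vis[:300,180:400],None,fx=2.6,fy=2,interpolation=cv2.INTER_CUBIC)[...,::-1])
E
```

```text
t: 6.55
eef_pos: [0.5332, -0.2034, 0.2021]
eef_rot: [0.756, 0.654, -0.001, -0.001]
ft_force: [-0.9, -0.5, -1.2]
grip_width: 0.0438
grip_force: 30.0
[ 0.5332 -0.2034  0.2021] [ 7.562e-01  6.544e-01 -7.000e-04 -1.100e-03] [-0.454  0.062  1.591 -0.     1.491 -0.31 ] 0.03134062570877082
(248, 0, 72, 188)
((546.5601196289062, -112.75580596923828), (183.77920532226562, 69.50247192382812), 81.35404205322266)
```

View pics/w5v.png

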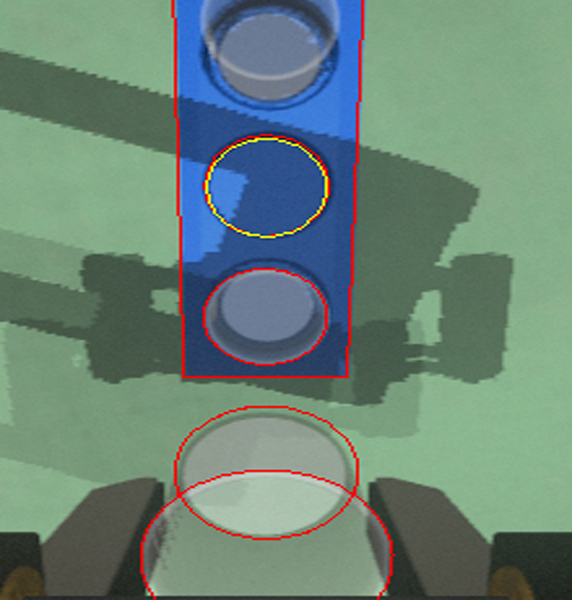

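The overlay fits the image well: rack outline, middle seat at (267,187) in the crop, right beaker, and the held beaker's rim and base. Now I move over the seat and part-way down.

```bash
python3 -m pendant '[{"twist":[0,0,0],"slide":[4,0,0],"fingers":1},{"twist":[0,0,0],"slide":[4,0,0],"fingers":1},{"twist":[0,0,0],"slide":[1.96,-0.04,2],"fingers":1},{"twist":[0,0,0],"slide":[0,0,4],"fingers":1},{"twist":[0,0,0],"slide":[0,0,4],"fingers":1}]'; python3 -m pendant '[{"twist":[0,0,0],"slide":[0,0,3],"fingers":1},{"twist":[0,0,0],"slide":[0,0,1],"fingers":1},{"twist":[0,0,0],"slide":[0,0,0],"fingers":1},{"twist":[0,0,0],"slide":[0,0,0],"fingers":1},{"twist":[0,0,0],"slide":[0,0,0],"fingers":1}]'
python3 - <<'E'
from h import *
st=bot.state();R=ypr(st);print(R.round(3),"slide cm",(R.T@(np.array([.5471,-.1048,.034])-st["eef_pos"])*100).round(2))
E
```

```text
t: 7.1
eef_pos: [0.548, -0.1063, 0.1033]
eef_rot: [0.757, 0.654, 0.0, 0.001]
ft_force: [1.2, -0.5, -0.9]
grip_width: 0.0438
grip_force: 30.0
t: 7.6
eef_pos: [0.5494, -0.1065, 0.0661]
eef_rot: [0.757, 0.653, 0.001, 0.002]
ft_force: [-0.0, -0.3, -0.1]
grip_width: 0.0437
grip_force: 30.0
[[ 0.146  0.989  0.004]
 [ 0.989 -0.146 -0.001]
 [-0.001  0.004 -1.   ]] slide cm [ 0.13 -0.27  3.21]
```

```bash
python3 -m pendant '[{"twist":[0,0,0],"slide":[0.12,-0.23,0],"fingers":1},{"twist":[0,0,0],"slide":[0,0,0.3],"fingers":1},{"twist":[0,0,0],"slide":[0,0,0.2],"fingers":1},{"twist":[0,0,0],"slide":[0,0,0],"fingers":1},{"twist":[0,0,0],"slide":[0,0,0],"fingers":1}]'; python3 -m pendant '[{"twist":[0,0,0],"slide":[0,0,0],"fingers":1}]'
python3 - <<'E'
from h import *
st=bot.state();R=ypr(st);print("slide cm",(R.T@(np.array([.5471,-.1048,.034])-st["eef_pos"])*100).round(2))
E
```

```text
t: 8.1
eef_pos: [0.5455, -0.104, 0.0585]
eef_rot: [0.757, 0.654, -0.0, -0.0]
ft_force: [-0.7, 0.0, -0.6]
grip_width: 0.0441
grip_force: 30.0
t: 8.2
eef_pos: [0.5457, -0.104, 0.0586]
eef_rot: [0.757, 0.654, -0.0, -0.0]
ft_force: [0.5, -0.4, -1.3]
grip_width: 0.0441
grip_force: 30.0
slide cm [-0.05  0.15  2.46]
```

```bash
python3 -m pendant '[{"twist":[0,0,0],"slide":[-0.05,0.15,0],"fingers":1},{"twist":[0,0,0],"slide":[0,0,0.5],"fingers":1},{"twist":[0,0,0],"slide":[0,0,0.5],"fingers":1},{"twist":[0,0,0],"slide":[0,0,0],"fingers":1},{"twist":[0,0,0],"slide":[0,0,0],"fingers":1}]'; python3 -m pendant '[{"twist":[0,0,0],"slide":[0,0,0.3],"fingers":1},{"twist":[0,0,0],"slide":[0,0,0.3],"fingers":1},{"twist":[0,0,0],"slide":[0,0,0.3],"fingers":1},{"twist":[0,0,0],"slide":[0,0,0],"fingers":1},{"twist":[0,0,0],"slide":[0,0,0],"fingers":1}]'
python3 - <<'E'
from h import *
st=bot.state();R=ypr(st);print("slide cm",(R.T@(np.array([.5471,-.1048,.034])-st["eef_pos"])*100).round(2),st["ft_force"])
E
```

```text
t: 8.7
eef_pos: [0.5467, -0.1047, 0.0481]
eef_rot: [0.757, 0.654, -0.0, -0.0]
ft_force: [-0.4, 0.3, -0.6]
grip_width: 0.0438
grip_force: 30.0
t: 9.2
eef_pos: [0.5469, -0.1048, 0.0395]
eef_rot: [0.757, 0.654, -0.0, -0.0]
ft_force: [-0.3, 0.3, -0.3]
grip_width: 0.0436
grip_force: 30.0
slide cm [0.   0.02 0.55] [-0.29559675  0.26618277 -0.30943144]
```

```bash
python3 -m pendant '[{"twist":[0,0,0],"slide":[0,0,0.3],"fingers":1},{"twist":[0,0,0],"slide":[0,0,0.2],"fingers":1},{"twist":[0,0,0],"slide":[0,0,0],"fingers":1},{"twist":[0,0,0],"slide":[0,0,0],"fingers":1}]'; python3 -m pendant '[{"twist":[0,0,0],"slide":[0,0,0],"fingers":0.4},{"twist":[0,0,0],"slide":[0,0,0],"fingers":0.2},{"twist":[0,0,0],"slide":[0,0,0],"fingers":0},{"twist":[0,0,0],"slide":[0,0,0],"fingers":0},{"twist":[0,0,0],"slide":[0,0,0],"fingers":0}]'; python3 -m pendant '[{"twist":[0,0,0],"slide":[0,0,0],"fingers":0},{"twist":[0,0,0],"slide":[0,0,0],"fingers":0},{"twist":[0,0,0],"slide":[0,0,0],"fingers":0},{"twist":[0,0,0],"slide":[0,0,-2],"fingers":0},{"twist":[0,0,0],"slide":[0,0,-4],"fingers":0}]'; python3 -m pendant '[{"twist":[0,0,0],"slide":[0,0,-5],"fingers":0},{"twist":[0,0,0],"slide":[0,0,-5],"fingers":0},{"twist":[0,0,0],"slide":[0,0,-5],"fingers":0},{"twist":[0,0,0],"slide":[0,0,0],"fingers":0},{"twist":[0,0,0],"slide":[0,0,0],"fingers":0}]'
python3 - <<'E'
from h import *
p,d=bot.camera("scene"); C=cam("scene");vis=p.copy();a=np.linspace(0,2*np.pi,60)
ey=np.array([.149,.989]);R0=np.array([.5471,-.105])
for k in(-1,0,1):
    X=R0+k*.062*ey;q=proj(C,np.c_[X[0]+.0225*np.cos(a),X[1]+.0225*np.sin(a),0*a+.067]);cv2.polylines(vis,[(q*16).astype(int)],True,(255,0,0),1,shift=4)
cv2.imwrite("pics/s6.png",cv2.resize(np.hstack([p[180:265,270:400],vis[180:265,270:400]]),None,fx=3,fy=3,interpolation=cv2.INTER_CUBIC)[...,::-1])
E
```

```text
t: 9.6
eef_pos: [0.547, -0.1048, 0.0346]
eef_rot: [0.757, 0.654, -0.0, -0.0]
ft_force: [0.6, -0.2, -0.3]
grip_width: 0.044
grip_force: 30.0
t: 10.1
eef_pos: [0.5472, -0.1048, 0.0347]
eef_rot: [0.757, 0.654, 0.0, 0.0]
ft_force: [0.0, -0.3, 0.1]
grip_width: 0.0792
grip_force: 0.0
t: 10.6
eef_pos: [0.5439, -0.1039, 0.0914]
eef_rot: [0.757, 0.654, -0.002, -0.003]
ft_force: [0.6, 0.1, -0.3]
grip_width: 0.0927
grip_force: 0.0
t: 11.1
eef_pos: [0.5481, -0.1051, 0.2466]
eef_rot: [0.757, 0.654, 0.001, 0.002]
ft_force: [0.6, -0.3, -0.4]
grip_width: 0.0932
grip_force: 0.0
```

View pics/s6.png

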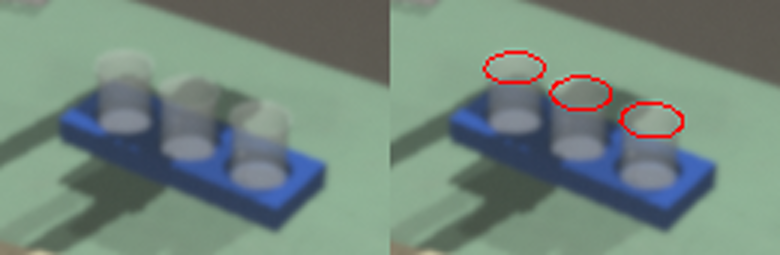

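All three beakers stand in their seats in one row, and their rims agree with the predicted circles. Next I move over the pipette.

```bash
python3 -m pendant '[{"twist":[0,0,0],"slide":[4.3,-0.6,0],"fingers":0},{"twist":[0,0,0],"slide":[4.3,-0.6,0],"fingers":0},{"twist":[0,0,0],"slide":[4.3,-0.6,0],"fingers":0},{"twist":[0,0,0],"slide":[4.3,-0.6,0],"fingers":0},{"twist":[0,0,0],"slide":[4.3,-0.6,0],"fingers":0}]'; python3 -m pendant '[{"twist":[0,0,0],"slide":[4.3,-0.6,0],"fingers":0},{"twist":[0,0,0],"slide":[4.3,-0.6,0],"fingers":0},{"twist":[0,0,0],"slide":[4.3,-0.6,0],"fingers":0},{"twist":[0,0,0.09],"slide":[0,0,0],"fingers":0},{"twist":[0,0,0],"slide":[0,0,0],"fingers":0}]';python3 -m pendant '[{"twist":[0,0,0],"slide":[0,0,0],"fingers":0},{"twist":[0,0,0],"slide":[0,0,0],"fingers":0},{"twist":[0,0,0],"slide":[0,0,0],"fingers":0}]'
cat >> h.py <<'E'
def go(T):
    st=bot.state();R=ypr(st);print("z ax",R[:,2].round(3),"yaw y",np.degrees(np.arctan2(R[1,1],R[0,1])).round(2),"slide cm",(R.T@(np.array(T)-st["eef_pos"])*100).round(2),st["q"].round(2))
E
python3 -c "
from h import *
go([.551,.2415,.091])"
```

```text
t: 11.65
eef_pos: [0.5471, 0.1138, 0.2417]
eef_rot: [0.757, 0.654, -0.002, -0.001]
ft_force: [0.5, 0.3, -0.4]
grip_width: 0.0931
grip_force: 0.0
t: 12.15
eef_pos: [0.548, 0.2434, 0.2414]
eef_rot: [0.785, 0.619, -0.002, -0.001]
ft_force: [-0.9, 0.7, -0.1]
grip_width: 0.0932
grip_force: 0.0
t: 12.45
eef_pos: [0.5497, 0.2415, 0.2443]
eef_rot: [0.786, 0.619, -0.0, -0.0]
ft_force: [-0.4, -1.0, 0.2]
grip_width: 0.093
grip_force: 0.0
z ax [-0. -0. -1.] yaw y -13.54 slide cm [ 0.03  0.13 15.33] [ 0.33  0.12  1.45 -0.    1.57  0.57]
```

```bash
python3 -m pendant '[{"twist":[0,0,0],"slide":[0,0.13,3.5],"fingers":0},{"twist":[0,0,0],"slide":[0,0,3.5],"fingers":0},{"twist":[0,0,0],"slide":[0,0,3],"fingers":0},{"twist":[0,0,0],"slide":[0,0,2.5],"fingers":0},{"twist":[0,0,0],"slide":[0,0,1.5],"fingers":0}]'; python3 -m pendant '[{"twist":[0,0,0],"slide":[0,0,1.3],"fingers":0},{"twist":[0,0,0],"slide":[0,0,0],"fingers":0},{"twist":[0,0,0],"slide":[0,0,0],"fingers":0},{"twist":[0,0,0],"slide":[0,0,0],"fingers":0}]'; python3 -c "
from h import *
go([.551,.2415,.091])"; python3 -m pendant '[{"twist":[0,0,0],"slide":[0,0,0],"fingers":1},{"twist":[0,0,0],"slide":[0,0,0],"fingers":1},{"twist":[0,0,0],"slide":[0,0,0],"fingers":1},{"twist":[0,0,0],"slide":[0,0,0],"fingers":1},{"twist":[0,0,0],"slide":[0,0,0],"fingers":1}]'; python3 -m pendant '[{"twist":[0,0,0],"slide":[0,0,0],"fingers":1},{"twist":[0,0,0],"slide":[0,0,0],"fingers":1},{"twist":[0,0,0],"slide":[0,0,0],"fingers":1},{"twist":[0,0,0],"slide":[0,0,0],"fingers":1},{"twist":[0,0,0],"slide":[0,0,0],"fingers":1}]';python3 -m pendant '[{"twist":[0,0,0],"slide":[0,0,0],"fingers":1},{"twist":[0,0,0],"slide":[0,0,0],"fingers":1},{"twist":[0,0,0],"slide":[0,0,0],"fingers":1}]'
```

```text
t: 12.95
eef_pos: [0.5498, 0.2411, 0.1021]
eef_rot: [0.786, 0.619, -0.001, -0.0]
ft_force: [0.5, -0.9, 0.2]
grip_width: 0.0929
grip_force: 0.0
t: 13.35
eef_pos: [0.5521, 0.2426, 0.0934]
eef_rot: [0.785, 0.619, 0.001, 0.0]
ft_force: [0.4, -0.0, -0.1]
grip_width: 0.093
grip_force: 0.0
z ax [ 0.003  0.001 -1.   ] yaw y -13.52 slide cm [-0.13 -0.08  0.24] [ 0.33  0.23  1.61 -0.    1.3   0.57]
t: 13.85
eef_pos: [0.5509, 0.2422, 0.0917]
eef_rot: [0.785, 0.619, 0.0, 0.0]
ft_force: [0.2, -0.6, -0.0]
grip_width: 0.0576
grip_force: 0.0
t: 14.35
eef_pos: [0.5509, 0.2422, 0.0916]
eef_rot: [0.785, 0.619, -0.0, -0.0]
ft_force: [-0.9, -0.7, 0.3]
grip_width: 0.0247
grip_force: 30.0
t: 14.65
eef_pos: [0.5509, 0.2422, 0.0916]
eef_rot: [0.785, 0.619, -0.0, -0.0]
ft_force: [-0.5, 0.7, 0.2]
grip_width: 0.0248
grip_force: 30.0
```

```bash
python3 -m pendant '[{"twist":[0,0,0],"slide":[-0.77,0,-0.64],"fingers":1},{"twist":[0,0,0],"slide":[-0.77,0,-0.64],"fingers":1},{"twist":[0,0,0],"slide":[-0.92,0,-0.77],"fingers":1},{"twist":[0,0,0],"slide":[-0.92,0,-0.77],"fingers":1},{"twist":[0,0,0],"slide":[-0.92,0,-0.77],"fingers":1}]'; python3 -m pendant '[{"twist":[0,0,0],"slide":[-0.92,0,-0.77],"fingers":1},{"twist":[0,0,0],"slide":[-0.92,0,-0.77],"fingers":1},{"twist":[0,0,0],"slide":[-0.92,0,-0.77],"fingers":1},{"twist":[0,0,0],"slide":[-0.92,0,-0.77],"fingers":1},{"twist":[0,0,0],"slide":[-0.92,0,-0.77],"fingers":1}]';  python3 -m pendant '[{"twist":[0,0,0],"slide":[-0.92,0,-0.77],"fingers":1},{"twist":[0,0,0],"slide":[-0.92,0,-0.77],"fingers":1},{"twist":[0,0,0],"slide":[0,0,-1.5],"fingers":1},{"twist":[0,0,0],"slide":[0,0,-2],"fingers":1},{"twist":[0,0,0],"slide":[0,0,0],"fingers":1}]'; python3 -c "
from h import *
go([.5471,-.105,.3])"
```

```text
t: 15.15
eef_pos: [0.5408, 0.1993, 0.1285]
eef_rot: [0.786, 0.619, 0.0, 0.0]
ft_force: [0.5, 0.5, -0.9]
grip_width: 0.025
grip_force: 30.0
t: 15.65
eef_pos: [0.5298, 0.1549, 0.1666]
eef_rot: [0.785, 0.619, -0.0, 0.0]
ft_force: [0.2, -0.1, -0.8]
grip_width: 0.025
grip_force: 30.0
t: 16.15
eef_pos: [0.5277, 0.1382, 0.2205]
eef_rot: [0.785, 0.619, 0.003, 0.001]
ft_force: [0.7, 0.5, -1.5]
grip_width: 0.0251
grip_force: 30.0
z ax [ 0.006  0.001 -1.   ] yaw y -13.53 slide cm [-23.17   7.62  -7.96] [ 0.16 -0.02  1.64  0.    1.51  0.4 ]
```

```bash
python3 -m pendant '[{"twist":[0,0,0],"slide":[-2.5,0.5,-2],"fingers":1},{"twist":[0,0,0],"slide":[-2.5,0.5,-2],"fingers":1},{"twist":[0,0,0],"slide":[-2.5,0.5,-2],"fingers":1},{"twist":[0,-0.1,0],"slide":[-2,0.5,-1],"fingers":1},{"twist":[0,-0.1,0],"slide":[0,0.5,0],"fingers":1}]'; python3 -m pendant '[{"twist":[0,-0.1,0],"slide":[0,0,0],"fingers":1},{"twist":[0,-0.1,0],"slide":[0,0,0],"fingers":1},{"twist":[0,-0.1,0],"slide":[0,0,0],"fingers":1},{"twist":[0,-0.1,0],"slide":[0,0,0],"fingers":1},{"twist":[0,-0.1,0],"slide":[0,0,0],"fingers":1}]'; python3 -m pendant '[{"twist":[0,-0.1,0],"slide":[0,0,0],"fingers":1},{"twist":[0,-0.073,0],"slide":[0,0,0],"fingers":1},{"twist":[0,0,0],"slide":[0,0,0],"fingers":1},{"twist":[0,0,0],"slide":[0,0,0],"fingers":1},{"twist":[0,0,0],"slide":[0,0,0],"fingers":1}]'
python3 - <<'E'
from h import *
go([.5471,-.105,.3])
st,p,d,C=look("w7");T=ypr(st);print(T.round(3))
for n,(CC,dd) in {"wrist":(C,d),"scene":(cam("scene"),bot.camera("scene")[1]),"top":(cam("top"),bot.camera("top")[1])}.items():
    P,u,v=cloud(CC,dd);q=P-st["eef_pos"]
    m=(abs(q[:,0])<.04)&(abs(q[:,1])<.06)&(q[:,2]<-.03)&(q[:,2]>-.17)
    print(n,m.sum())
    for z in range(-160,-20,15):
        k=m&(abs(q[:,2]-z/1e3)<.007)
        if k.sum()>8:print(z,k.sum(),(1e3*np.percentile(q[k][:,:2],[10,50,90],axis=0)).round(0).tolist())
E
```

```text
t: 16.65
eef_pos: [0.529, 0.0365, 0.2895]
eef_rot: [0.783, 0.614, -0.078, 0.065]
ft_force: [0.2, 0.9, -1.3]
grip_width: 0.0249
grip_force: 30.0
t: 17.15
eef_pos: [0.5282, 0.0403, 0.2863]
eef_rot: [0.737, 0.581, -0.27, 0.214]
ft_force: [-0.1, 0.0, -0.9]
grip_width: 0.0248
grip_force: 30.0
t: 17.65
eef_pos: [0.5282, 0.0395, 0.2871]
eef_rot: [0.713, 0.561, -0.331, 0.261]
ft_force: [0.3, -0.5, 0.4]
grip_width: 0.0249
grip_force: 30.0
z ax [-0.178 -0.743 -0.645] yaw y -13.54 slide cm [-9.75  5.22  9.57] [ 0.42  0.37  1.33 -0.72  1.96  0.55]
[0.5282 0.0395 0.2871] [ 0.7125  0.5609 -0.3308  0.2613] [ 0.417  0.369  1.33  -0.716  1.958  0.555] 0.012661283380656902
[[ 0.152  0.972 -0.178]
 [ 0.626 -0.234 -0.743]
 [-0.765  0.001 -0.645]]
wrist 1827
-115 88 [[2.0, 15.0], [3.0, 16.0], [5.0, 17.0]]
-100 133 [[1.0, 15.0], [4.0, 17.0], [6.0, 18.0]]
-85 237 [[0.0, 16.0], [4.0, 18.0], [7.0, 19.0]]
-70 273 [[0.0, 16.0], [4.0, 18.0], [7.0, 19.0]]
-55 308 [[-0.0, 16.0], [4.0, 18.0], [8.0, 20.0]]
-40 549 [[-2.0, 18.0], [5.0, 22.0], [11.0, 23.0]]
-25 102 [[-3.0, 18.0], [5.0, 23.0], [13.0, 24.0]]
scene 154
-115 9 [[1.0, 14.0], [3.0, 15.0], [4.0, 17.0]]
-100 13 [[1.0, 13.0], [1.0, 15.0], [5.0, 17.0]]
-85 24 [[-1.0, 11.0], [2.0, 13.0], [5.0, 17.0]]
-70 25 [[-1.0, 11.0], [1.0, 14.0], [4.0, 18.0]]
-55 27 [[-2.0, 10.0], [1.0, 13.0], [5.0, 16.0]]
-40 39 [[-6.0, 5.0], [-3.0, 10.0], [3.0, 19.0]]
-25 9 [[-7.0, 7.0], [-4.0, 9.0], [-0.0, 19.0]]
top 0
```

The pipette hangs vertical in the grip: axis about (+3.5,+12.5) mm from the TCP and nozzle about 121 mm below it. I move over the beaker at this height first.

```bash
python3 -m pendant '[{"twist":[0,0,0],"slide":[-2.4,1.29,2.85],"fingers":1},{"twist":[0,0,0],"slide":[-2.4,1.29,2.85],"fingers":1},{"twist":[0,0,0],"slide":[-2.4,1.29,2.85],"fingers":1},{"twist":[0,0,0],"slide":[-2.4,1.29,2.85],"fingers":1},{"twist":[0,0,0],"slide":[0,0,0],"fingers":1}]'; python3 -m pendant '[{"twist":[0,0,0],"slide":[1.5,0,1.3],"fingers":1},{"twist":[0,0,0],"slide":[1.5,0,1.3],"fingers":1},{"twist":[0,0,0],"slide":[0,0,0],"fingers":1},{"twist":[0,0,0],"slide":[0,0,0],"fingers":1},{"twist":[0,0,0],"slide":[0,0,0],"fingers":1}]'
python3 - <<'E'
from h import *
go([.5436,-.1175,.213])
st,p,d,C=look("w8")
P,u,v=cloud(C,d);q=P-st["eef_pos"]
m=(abs(q[:,0])<.04)&(abs(q[:,1])<.06)&(q[:,2]<-.03)&(q[:,2]>-.15)
for z in range(-145,-20,10):
    k=m&(abs(q[:,2]-z/1e3)<.005)
    if k.sum()>8:print(z,k.sum(),(1e3*np.percentile(q[k][:,:2],[10,50,90],axis=0)).round(0).tolist())
k=m&(q[:,1]>.005)&(q[:,1]<.022)&(abs(q[:,0]-.003)<.006);print("tip",np.sort(q[k][:,2])[:12].round(4))
E
```

```text
t: 18.3
eef_pos: [0.5427, -0.1218, 0.2879]
eef_rot: [0.713, 0.559, -0.332, 0.262]
ft_force: [0.0, 0.1, -0.7]
grip_width: 0.0247
grip_force: 30.0
t: 18.8
eef_pos: [0.5433, -0.1173, 0.2472]
eef_rot: [0.711, 0.561, -0.332, 0.262]
ft_force: [0.2, -0.4, -0.1]
grip_width: 0.0248
grip_force: 30.0
z ax [-0.178 -0.745 -0.642] yaw y -13.46 slide cm [2.61 0.03 2.2 ] [ 0.18  0.29  1.51 -0.79  1.73  0.44]
[ 0.5433 -0.1173  0.2472] [ 0.7114  0.5613 -0.332   0.2619] [ 0.181  0.286  1.508 -0.79   1.732  0.443] 0.011452544437375584
-125 18 [[2.0, 14.0], [3.0, 15.0], [4.0, 16.0]]
-115 60 [[1.0, 14.0], [3.0, 16.0], [4.0, 16.0]]
-105 86 [[1.0, 15.0], [3.0, 16.0], [5.0, 17.0]]
-95 117 [[0.0, 15.0], [4.0, 17.0], [6.0, 18.0]]
-85 171 [[0.0, 15.0], [4.0, 17.0], [7.0, 18.0]]
-75 190 [[-0.0, 15.0], [4.0, 18.0], [7.0, 18.0]]
-65 205 [[0.0, 16.0], [4.0, 18.0], [7.0, 19.0]]
-55 219 [[-0.0, 16.0], [4.0, 18.0], [7.0, 19.0]]
-45 303 [[-1.0, 18.0], [5.0, 21.0], [10.0, 22.0]]
-35 475 [[-3.0, 19.0], [5.0, 22.0], [12.0, 24.0]]
tip [-0.124  -0.1238 -0.1234 -0.1229 -0.1227 -0.1221 -0.1221 -0.1219 -0.1218
 -0.1217 -0.1217 -0.1217]
```

```bash
python3 -m pendant '[{"twist":[0,0,0],"slide":[0.8,0,0.7],"fingers":1},{"twist":[0,0,0],"slide":[0.8,0,0.7],"fingers":1},{"twist":[0,0,0],"slide":[0.8,0,0.65],"fingers":1},{"twist":[0,0,0],"slide":[0,0,0],"fingers":1},{"twist":[0,0,0],"slide":[0,0,0],"fingers":1}]'; python3 -m pendant '[{"twist":[0,0,0],"slide":[0,0,0],"fingers":1},{"twist":[0,0,0],"slide":[0,0,0],"fingers":1},{"twist":[0,0,0],"slide":[0,0,0],"fingers":1},{"twist":[0,0,0],"slide":[0,0,0],"fingers":1},{"twist":[0,0,0],"slide":[0,0,0],"fingers":1}]'
python3 - <<'E'
from h import *
go([.5436,-.1178,.215])
st=bot.state();print(st["ft_force"],abs(st["qd"]).max())
# all three beakers: blue/grey check of the tip against the middle seat via wrist and scene clouds
for n in("wrist","scene"):
    d=bot.camera(n)[1];C=cam(n,st);P,u,v=cloud(C,d)
    k=(np.hypot(P[:,0]-.5471,P[:,1]+.105)<.02)&(P[:,2]>.083)&(P[:,2]<.115);print(n,k.sum(),P[k].mean(0).round(4),P[k][:,2].min())
    for s in(-1,0,1):
        X=np.array([.5471+.149*.062*s,-.105+.989*.062*s]);k=(np.hypot(*(P[:,:2]-X).T)<.024)&(P[:,2]>.03)&(P[:,2]<.075);print(s,k.sum(),P[k].mean(0).round(3) if k.any() else'')
E
```

```text
t: 19.35
eef_pos: [0.5427, -0.1184, 0.215]
eef_rot: [0.712, 0.561, -0.333, 0.261]
ft_force: [-0.2, -0.0, -0.2]
grip_width: 0.0249
grip_force: 30.0
t: 19.85
eef_pos: [0.5431, -0.1183, 0.2156]
eef_rot: [0.712, 0.561, -0.332, 0.262]
ft_force: [-0.6, -0.0, 1.0]
grip_width: 0.025
grip_force: 30.0
z ax [-0.179 -0.745 -0.643] yaw y -13.52 slide cm [ 0.09  0.04 -0.  ] [ 0.18  0.32  1.53 -0.78  1.69  0.48]
[-0.56031781 -0.00440545  1.04060009] 0.0019350598779292304
wrist 158 [ 0.5462 -0.1027  0.1048] 0.09097644865242668
-1 1863 [ 0.541 -0.166  0.053]
0 3373 [ 0.546 -0.106  0.053]
1 0 
scene 18 [ 0.5455 -0.1032  0.1034] 0.09257759979873093
-1 414 [ 0.535 -0.167  0.052]
0 401 [ 0.543 -0.104  0.052]
1 376 [ 0.553 -0.044  0.052]
```

Nozzle at z≈0.092, centred to within about 2 mm. The arm is still and all three beakers are seated, so I hand in the job.

```bash
python3 -c "
from plant import bot
print(bot.job_done())"
```

```text
the job is handed in; nothing more can be done
None
```

The job is handed in (no verdict was returned): by my last measurements the stray beaker stands released in the middle seat, both neighbours are in place, and the gripper holds the pipette upright and still, its nozzle about 25 mm above the rim and centred to within about 2 mm.

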